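# Pass the sample tins through the dust hatch and pile them on the clean rack

## Robot

A 7-joint arm with a two-finger parallel gripper is mounted at the origin on the work surface. World frame = base frame: x ahead of the robot, y to its left, z up, the work surface at z = 0. Lengths are in mm, angles in rad, forces in N, time in s.
With the tool pointing down it reaches from about 400 to 875 mm from the base axis. Payload 4.4 kg.
Tool frame: the origin (TCP) lies midway between the tips of the shut fingers; the grasp point (between the pads) lies 19 mm behind it; z points along the fingers, y is the line along which they close (so a half turn about z gives the same grasp; the last joint's range is limited). The gripper opens to 85 mm and grips with 20 to 120 N. Pads are 22 mm wide; open, the fingers measure 114 mm over their backs; the gripper's body (76 mm by 85 mm) begins 54 mm behind the grasp point. The pads swing forward as they close: fully open they stand 13 mm farther back than shut.
Start: joints at [-0.066, 0.628, 0.038, 1.517, -0.027, 0.996, -0.02], TCP at [650.014, 0.027, 231.313] pointing down, gripper open.
Joint ranges: [-3.06, 3.06], [-0.37, 2.12], [-1.25, 1.32], [0.18, 2.47], [-1.1, 4.24], [0.23, 1.98], [-2.94, 2.94]. Speed limits (rad/s): [2.57, 2.57, 3.14, 3.14, 3.14, 3.14, 3.14].

## Interface

Orientations are given as [roll, pitch, yaw] about the fixed x, y, z axes, in that order (R = Rz(yaw) Ry(pitch) Rx(roll)).
In Python, from cell import readout, optics, order gives the robot as it stands.
- The arm moves only by the shell command python3 -m jog 'ROWS'. ROWS is a JSON object of lists of equal length, an entry for each row: "claw": the opening, from 0 (shut) to 1 (fully open); "xyz": the shift along the tool's x, y, z each as a share of 0.1 m, from -1 to 1, a list of three; "twist": the turn, a rotation vector about the tool's x, y, z each as a share of 180 degrees, from -1 to 1, a list of three. A call has 1 to 12 rows; each row shifts and turns the commanded pose from where the row before left it, along the tool's axes as they then stand; what a row does not reach is not made up. A row lasts 1/8 s, in which the tool goes at most 62.5 mm and 10.7 degrees, less where a joint would pass 70% of its speed; a pose out of reach is approached as far as the arm can. A call with a number of a shift or a turn outside -1 to 1 is refused whole. A call with a gripper value outside its range is refused whole. The fingers move at their own pace and stop on an object; the grip force is fixed at half the most. Time passes only in rows, so rows that do not move let the fingers close. It gives the time, the measured TCP pose, the force, the opening and the grip force at its end, in the units of the state.
- readout.read_state(): the state, without advancing time (a new reading comes with each control period).
- optics.get_image(name): name is "scene" or "side" or "wrist"; returns a dict with "color" (420x560x3 uint8, red, green, blue), "fovy" (degrees; the focal length in pixels is half the picture's height over the tangent of half this angle, whatever the lens; pixels are square), "cx", "cy" (the principal point, pixels), "view" (4x4, takes a point from world to camera coordinates). Camera axes: x right, y up, looking along -z (the intrinsics and any distortion apply to the point x, -y, -z); pixel columns grow to the right and rows downward; lengths in mm; the calibration is good to about 2 mm. A picture is of the moment at which its call begins. There is no depth.
- order.finish_job(): hands the job in; it is judged then, once.
Trained networks look in the newest picture that a camera, given by its name, has taken for a name from the list of things; names that differ only in an ending like _2 or _b are one class to them, and where a whole thing is asked for, a point or a joint stands for the part that bears it (a point fixed in the world has none). Each returns a list of dicts, best first, with "score" (0 to 1); they miss things now and then, are a little off and sometimes report something else, mostly with a low value. They report only what shows in the picture. A call takes as long as a camera call.
- optics.boxes_of(camera, label): "rect" ([left, top, width, height] in pixels, round what is visible of it).
The state is a dict: "clock": time; "qpos": joint angles; "qd": joint speeds; "tau": joint torques, N m; "eef_pos": TCP position; "tool_rot": TCP orientation; "force": force on the tool from outside, world axes, zero at the start; "torque": the same for the moment, N m; "width": finger opening in mm; "gripper_force": force on a finger pad.
Only numpy, scipy, OpenCV 4.12 (cv2) and the standard library are available. Lean on these libraries where they do the work, as an engineer would, in place of code of your own. Each camera call takes 0.05 s, during which the arm holds its last target. There are 200 camera calls.

## Task

Pass all the sample tins lying in the black tray through the two-door dust hatch in one go: with only the outer door open, load every tin so that it rolls down inside, shut the outer door, and only then open the inner door wide; never have both doors open at once. Then take the tins out at the inner door and pile them on the timber rack, filling any empty seat in the bottom row and saddling the rest in the gaps between the tins below, all lying square across the rack with their ends about level and the row already there left in its seats. Finish with both doors fully shut and leave the other things on the bench alone.

Things in the scene. Friction and masses are not known exactly. Their poses are not given: they have to be found in the camera images.
- hatch: white dust hatch fixed between tray (+y) and rack (-y), 136 mm in x by 222 mm in y, top sloping, 92 to 126 mm high; a thin white divider, 116 mm high, runs out from mid-length to 210 mm on +x and 163 mm on -x. Origin: centre of its underside; x points away from the robot, y to the tray end. Two doors side by side close its top: outer on the +y half, inner on the -y half
- hatch_floor (a point): middle of the chamber floor; it slopes down 9 degrees from the +y end (loading) to the -y end (taking out). Tins roll down by themselves, axis along x, in a 65 mm channel between two 16 mm high flared rails, queue at the low end wall at 60 mm pitch; take one and the next rolls down. Inside: 128 mm in x, 210 mm long, 70 mm deep square to the floor; a 12 mm mullion crosses under the doors' joint
- hatch_in (a point): centre of a tin lying, axis along the hatch's x, at the high end of the chamber: the place to load through the outer door. The floor is 30 mm below, the upper end wall 37 mm away; a third tin still clears two queued ones here
- hatch_out (a point): centre of the first tin when it has rolled to the low end wall: the place to take tins out through the inner door
- outer_door (a joint): outer door, flat steel flap in the hatch's sloping top on the +y (high) half; 0 = shut, grows to 1.75 rad as it lifts and swings back to +x about its far edge; its stiff hinge leaves it where it is put (about 0.4 N m friction, 0.35 kg). 1.57 = square to the top, bar then 300 mm above the bench
- inner_door (a joint): inner door, the same on the -y (low) half; 0 = shut, up to 1.75 rad, same hinge
- outer_bar (a point): middle of the outer door's handle bar: a 10 mm thick round bar 72 mm long, parallel to the hinge, in the plane of the door, 38 mm out in front of its front edge (178 mm from the hinge); free between its two end arms, so it can be pinched from above with the fingers closing along the hatch's x, and turns in the fingers as the door swings
- inner_bar (a point): middle of the inner door's handle bar, the same
- outer_hinge (a point): point on the outer door's hinge axis level with the middle of its bar; the axis runs along the hatch's y axis tilted up by 9 degrees at the +y end
- inner_hinge (a point): the same for the inner door
- tray: loose shallow black plastic tray on the left, 162 (x) by 228 (y) by 24 mm high, floor 6 mm, walls 6 mm, with two 8 mm ribs making three lanes at 72 mm pitch along its y; the tins lie in the lanes along its x. Origin: centre of its underside. It may get knocked aside with its tins
- tin1: round metal sample tin lying on its side, closed cylinder 60 mm in diameter and 58 mm long, about 0.22 kg (0.15 to 0.31); origin at its middle, own x axis along the cylinder. To be passed; starts in a lane of the tray (some of the three may be absent)
- tin2: round metal sample tin lying on its side, closed cylinder 60 mm in diameter and 58 mm long, about 0.22 kg (0.15 to 0.31); origin at its middle, own x axis along the cylinder. To be passed; starts in a lane of the tray (some of the three may be absent)
- tin3: round metal sample tin lying on its side, closed cylinder 60 mm in diameter and 58 mm long, about 0.22 kg (0.15 to 0.31); origin at its middle, own x axis along the cylinder. To be passed; starts in a lane of the tray (some of the three may be absent)
- rack: fixed timber rack on the right: board 100 (x) by 232 (y) by 12 mm with four battens (23 mm wide, 80 mm long, 8 mm high) making three seats at y = -66, 0, +66 mm; tins lie in them along its x. Origin: centre of its underside; a seated tin's centre is 42 mm above it, one saddled in a gap (y = -33 or +33) 92 mm, one on top of those (y = 0) 142 mm; x = 0 for all
- row1: round metal sample tin lying on its side, closed cylinder 60 mm in diameter and 58 mm long, about 0.22 kg (0.15 to 0.31); origin at its middle, own x axis along the cylinder. Same tin, already in the rack's bottom row (y = -66 mm seat); one of the three may be absent, leaving that seat empty
- row2: round metal sample tin lying on its side, closed cylinder 60 mm in diameter and 58 mm long, about 0.22 kg (0.15 to 0.31); origin at its middle, own x axis along the cylinder. Same tin, already in the rack's bottom row (middle seat); one of the three may be absent, leaving that seat empty
- row3: round metal sample tin lying on its side, closed cylinder 60 mm in diameter and 58 mm long, about 0.22 kg (0.15 to 0.31); origin at its middle, own x axis along the cylinder. Same tin, already in the rack's bottom row (y = +66 mm seat); one of the three may be absent, leaving that seat empty
- scraper: bystander: loose wide scraper 250 mm, in front of the tray, origin at its middle underside
- brush: bystander: loose brush 200 mm, in front of the rack, origin at its middle underside
- tape: bystander: roll of tape 100 mm across, 25 mm high, behind the rack, origin at its underside
- jar: bystander: glass jar 68 mm across, 90 mm high, behind the tray and beside the hatch, origin at its underside
- torch: bystander: black torch 150 mm long, behind the rack, origin at its underside

How it is judged:
By the outcome, as a careful person would: the job done as asked, in the order asked, and still so for the second after the job is handed in, with the robot touching nothing.
Of tin1, tin2, tin3 only 2 to 3 are there at a start; the rules pass over those that are not, and their reading is None.
Of row1, row2, row3 only 2 to 3 are there at a start; the rules pass over those that are not, and their reading is None.
At some moment in a run one of tray may be knocked a few centimetres aside while the robot is not near it.
It also fails if it takes over 210 s, if anything falls off the work surface, if the arm or the gripper's body presses on something with over 40 N, if the wrist force passes 120 N, or if a joint passes its speed limit or range.

## Working session

There is one attempt and no reset: what is moved stays moved. The work goes in short steps, Python scripts to look and compute and a shell command to move; the robot and the scene stay as the last step left them, time stands still between calls to the robot, and variables do not carry over. Pictures are saved under pics/ and viewed, at most 14 in all, crops included, and the job is handed in when it is done.

```bash
ls; mkdir -p pics; cat > h.py <<'E'
import numpy as np, cv2, json
from cell import readout, optics, order
def shot(cam,name=None):
    im=optics.get_image(cam)
    if name: cv2.imwrite(f'pics/{name}.png',im['color'][:,:,::-1])
    return im
E
python3 - <<'E'
from h import *
s=readout.read_state(); print({k:np.round(v,3).tolist() for k,v in s.items()})
a=[]
for c in ('scene','side','wrist'):
    im=shot(c,c+'0'); print(c,{k:(np.round(v,3).tolist()) for k,v in im.items() if k!='color'})
E
```

```text
pics
{'clock': 0.0, 'qpos': [-0.066, 0.629, 0.038, 1.518, -0.027, 0.996, -0.02], 'qd': [-0.001, -0.0, 0.0, 0.0, -0.0, -0.001, -0.001], 'tau': [-0.001, -56.341, 1.226, -19.345, 0.011, 0.011, -0.0], 'eef_pos': [649.376, 0.067, 230.378], 'tool_rot': [-3.14, -0.0, 1.571], 'force': [0.053, 0.326, -0.428], 'torque': [-0.015, 0.008, 0.014], 'gripper_force': 0.0, 'width': 85.616}
scene {'fovy': 42.437, 'cx': 274.641, 'cy': 208.658, 'view': [[0.88, 0.476, -0.008, -451.692], [-0.269, 0.511, 0.816, 65.834], [0.392, -0.716, 0.577, -1699.712], [0.0, 0.0, 0.0, 1.0]]}
side {'fovy': 44.465, 'cx': 282.903, 'cy': 213.662, 'view': [[-0.678, -0.735, 0.007, 349.604], [0.496, -0.45, 0.742, -309.051], [-0.542, 0.507, 0.67, -1225.519], [0.0, 0.0, 0.0, 1.0]]}
wrist {'fovy': 63.589, 'cx': 274.713, 'cy': 208.307, 'view': [[1.0, 0.001, -0.001, -648.744], [-0.001, 0.952, -0.307, 39.755], [0.0, 0.307, 0.952, -379.938], [0.0, 0.0, 0.0, 1.0]]}
```

View pics/scene0.png

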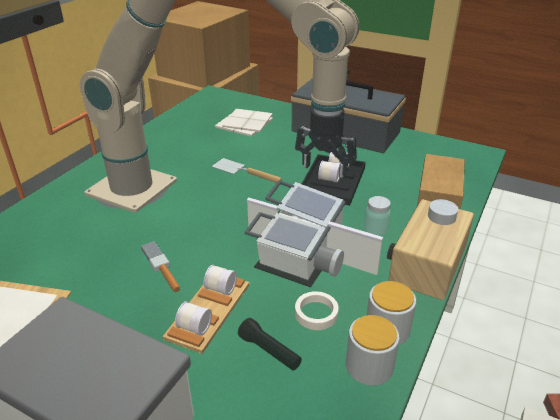

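View pics/side0.png

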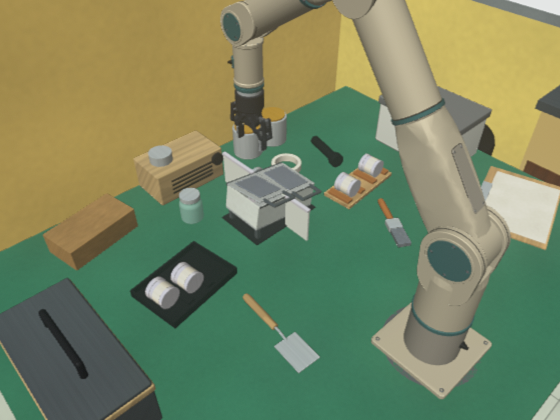

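```bash
python3 - <<'E'
from h import *
for c in ('scene','side'):
    for l in ('hatch','outer_door','inner_door','tray','tin1','rack','row1','outer_bar','jar'):
        print(c,l,[(round(d['score'],2),np.round(d['rect']).tolist()) for d in optics.boxes_of(c,l)][:7])
E
```

```text
scene hatch []
scene outer_door [(0.75, [265.0, 180.0, 77.0, 47.0])]
scene inner_door [(0.66, [245.0, 212.0, 80.0, 47.0])]
scene tray [(0.74, [300.0, 154.0, 64.0, 52.0])]
scene tin1 [(0.9, [318.0, 160.0, 22.0, 21.0]), (0.47, [330.0, 153.0, 10.0, 6.0]), (0.41, [248.0, 183.0, 135.0, 102.0])]
scene rack [(0.9, [162.0, 279.0, 89.0, 72.0]), (0.33, [217.0, 161.0, 66.0, 23.0])]
scene row1 [(0.66, [175.0, 301.0, 39.0, 34.0]), (0.64, [206.0, 265.0, 32.0, 30.0]), (0.48, [329.0, 151.0, 15.0, 13.0]), (0.33, [366.0, 198.0, 26.0, 36.0])]
scene outer_bar [(0.85, [268.0, 180.0, 73.0, 48.0])]
scene jar [(0.78, [365.0, 196.0, 28.0, 38.0])]
side hatch [(0.61, [222.0, 154.0, 99.0, 92.0]), (0.26, [310.0, 135.0, 32.0, 31.0])]
side outer_door [(0.73, [228.0, 176.0, 68.0, 32.0]), (0.5, [381.0, 198.0, 31.0, 49.0])]
side inner_door [(0.8, [258.0, 166.0, 65.0, 35.0]), (0.74, [220.0, 148.0, 100.0, 95.0])]
side tray [(0.73, [131.0, 241.0, 106.0, 87.0])]
side tin1 [(0.94, [170.0, 266.0, 32.0, 22.0]), (0.62, [146.0, 277.0, 33.0, 34.0])]
side rack [(0.74, [381.0, 200.0, 30.0, 48.0]), (0.6, [324.0, 168.0, 65.0, 42.0]), (0.59, [273.0, 154.0, 26.0, 17.0]), (0.52, [261.0, 162.0, 59.0, 41.0])]
side row1 [(0.88, [361.0, 157.0, 20.0, 21.0]), (0.76, [334.0, 167.0, 28.0, 31.0])]
side outer_bar [(0.83, [228.0, 172.0, 67.0, 32.0])]
side jar [(0.86, [178.0, 188.0, 24.0, 37.0])]
```

View pics/wrist0.png

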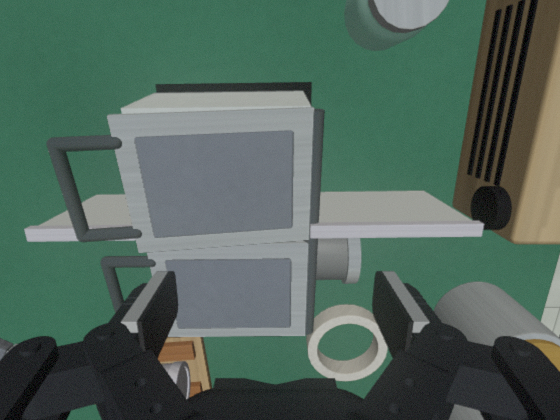

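```bash
python3 -m jog '{"claw":[1,1,1,1,1],"xyz":[[0.6,0,-0.3],[0.6,0,-0.3],[0.6,0,-0.3],[0.6,0,0],[0,0,0]],"twist":[[0,0,0],[0,0,0],[0,0,0],[0,0,0],[0,0,0]]}'
cat >> h.py <<'E'
def intr(im):
    f=im['color'].shape[0]/2/np.tan(np.radians(im['fovy'])/2); return f
def ray(im,u,v):
    f=intr(im); R=im['view'][:3,:3]; t=im['view'][:3,3]
    d=R.T@np.array([(u-im['cx'])/f,-(v-im['cy'])/f,-1]); return -R.T@t,d
def atz(im,u,v,z):
    c,d=ray(im,u,v); return c+d*(z-c[2])/d[2]
def proj(im,P):
    f=intr(im); P=np.atleast_2d(P); c=P@im['view'][:3,:3].T+im['view'][:3,3]
    return np.c_[im['cx']+f*c[:,0]/-c[:,2], im['cy']-f*c[:,1]/-c[:,2]]
def tri(*obs):
    A=np.zeros((3,3));b=np.zeros(3)
    for im,u,v in obs:
        c,d=ray(im,u,v); d=d/np.linalg.norm(d); M=np.eye(3)-np.outer(d,d); A+=M;b+=M@c
    return np.linalg.solve(A,b)
E
python3 - <<'E'
from h import *
import pickle
s=optics.get_image('side');print('tins',[atz(s,u,v,36).round() for u,v in ((187,277),(161,293),(348,184),(371,166))])
w=shot('wrist','w1')
for l in ('tin1','tray'): print([(round(d['score'],2),np.round(d['rect']).tolist()) for d in optics.boxes_of('wrist',l)][:5])
pickle.dump((w,s),open('w1.pkl','wb'))
E
```

```text
clock: 1.68
eef_pos: [648.0, 236.2, 314.9]
tool_rot: [-3.14, -0.005, 1.581]
force: [0.6, 0.9, 0.1]
width: 85.1
gripper_force: 0.0
tins [array([532., 322.,  36.]), array([532., 400.,  36.]), array([ 510., -273.,   36.]), array([ 522., -400.,   36.])]
[(0.93, [134.0, 1.0, 70.0, 50.0]), (0.59, [143.0, 57.0, 66.0, 62.0])]
[(0.68, [98.0, 2.0, 172.0, 185.0])]
```

View pics/w1.png

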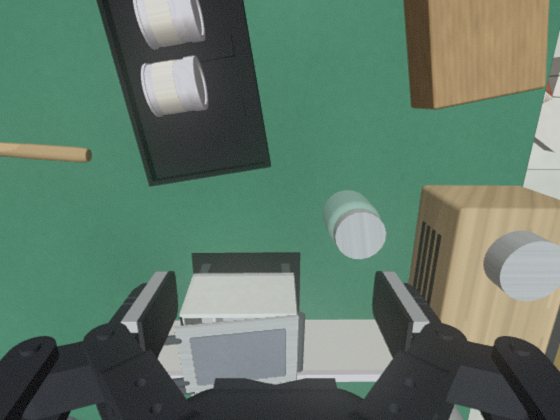

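```bash
python3 -m jog '{"claw":[0.3,0.3,0.3,0.3],"xyz":[[-0.55,-0.25,0],[-0.55,-0.25,0],[0,0,0],[0,0,0]],"twist":[[0,0,0],[0,0,0],[0,0,0],[0,0,0]]}'
python3 - <<'E'
from h import *
import pickle
w=shot('wrist','w2'); pickle.dump(w,open('w2.pkl','wb'))
cv2.imwrite('pics/w2b.png',cv2.resize(w['color'][:,:,::-1][60:420,60:460],None,fx=1.6,fy=1.6,interpolation=cv2.INTER_CUBIC))
E
```

```text
clock: 2.38
eef_pos: [600.4, 116.5, 315.7]
tool_rot: [3.141, -0.001, 1.568]
force: [0.7, 0.9, -0.1]
width: 25.9
gripper_force: 0.0
```

View pics/w2b.png

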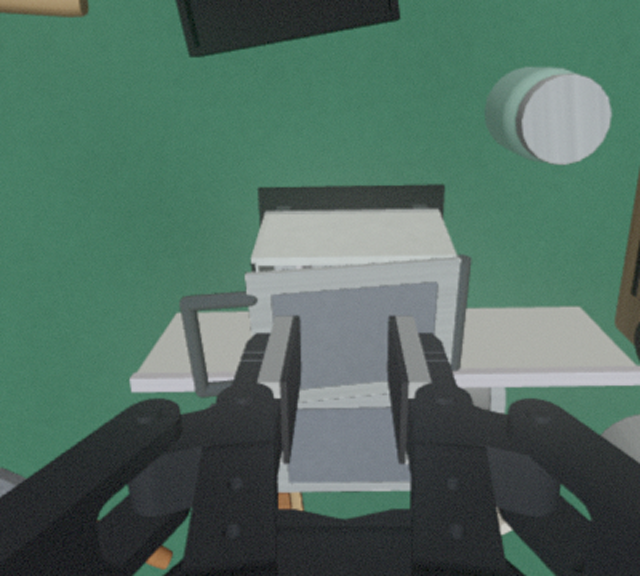

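```bash
python3 - <<'E'
from h import *
import pickle
w2=pickle.load(open('w2.pkl','rb')); w1,s=pickle.load(open('w1.pkl','rb'))
w0=dict(w2); w0.update(fovy=63.589,cx=274.713,cy=208.307,view=np.array([[1.0,0.001,-0.001,-648.744],[-0.001,0.952,-0.307,39.755],[0,0.307,0.952,-379.938],[0,0,0,1.]]))
pickle.dump(w0,open('w0.pkl','wb'))
c=lambda u,v:(60+u/1.6,60+v/1.6)
P=dict(barA=((58,144),(188,300)),barB=((82,234),(200,391)),divL=((28,237),(132,384)),hingeA=((318,112),(465,259)),hingeB=((315,236),(460,366)),
 doorTL=((117,115),(247,275)),doorTR=((311,110),(455,259)),
 wallTL=((130,107),(252,262)),jar=((0,0),(0,0)),base=((158,86),(259,187)),baseR=((310,84),(444,185)))
for k,(a,b) in P.items():
    if k=='jar':continue
    X=tri((w0,*a),(w2,*c(*b))); print(k,X.round(1), (proj(w0,X)-a).round(1),(proj(w2,X)-c(*b)).round(1))
print('divider R in w0',atz(w0,480,233,116),'L',atz(w0,28,237,116))
E
```

```text
barA [499.4  49.9 137.2] [[ 0.3 -0.3]] [[-0.1  0.2]]
barB [501.2 -19.3 133.7] [[-0.8  0.8]] [[ 0.5 -0.7]]
divL [443.9 -29.5 111.9] [[ 0.8 -1. ]] [[-0.4  0.7]]
hingeA [680.7  70.8 118.3] [[ 0.7 -0.4]] [[-0.6  0.2]]
hingeB [692.6 -46.3  63.6] [[ 4.1 -2.8]] [[-3.1  1.9]]
doorTL [539.9  67.9 135.1] [[-2.4  1.6]] [[ 1.5 -1.3]]
doorTR [674.4  71.9 120.6] [[-0.6  0. ]] [[ 0.3 -0.1]]
wallTL [542.2  72.2 120.6] [[-3.9  2.5]] [[ 2.6 -1.9]]
base [526.2  92.6  -5.5] [[ 0.5 -0.3]] [[-0.3  0.2]]
baseR [686.4  94.8  -2. ] [[ 0.9 -0.4]] [[-0.7  0.2]]
divider R in w0 [816.38951764 -24.48156601 116.        ] L [446.32421391 -28.53484901 116.        ]
```

```bash
python3 -m jog '{"claw":[0.3,0.3,0.3,0.3,0.3,0.3,0.3,0.3],"xyz":[[-0.34,-0.33,0],[-0.33,-0.33,0],[-0.33,-0.34,0],[0,0,0.4],[0,0,0.4],[0,0,0.4],[0,0,0.2],[0,0,0]],"twist":[[0,0,0],[0,0,0],[0,0,0],[0,0,0],[0,0,0],[0,0,0],[0,0,0],[0,0,0]]}'
python3 - <<'E'
from h import *
w=shot('wrist','w3')
E
```

```text
clock: 3.42
eef_pos: [499.5, 18.7, 173.7]
tool_rot: [-3.138, -0.0, 1.572]
force: [0.7, -0.1, 1.0]
width: 25.4
gripper_force: 0.0
```

View pics/w3.png

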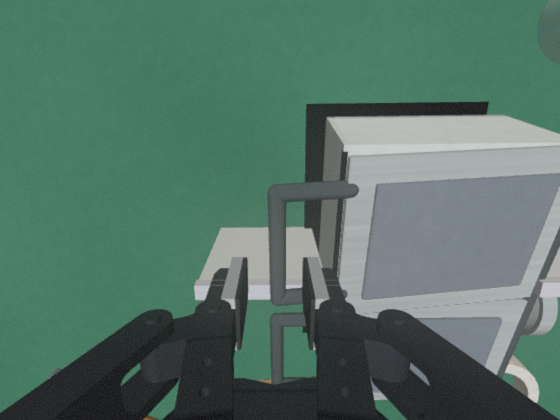

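```bash
python3 - <<'E'
from h import *
import pickle
w2=pickle.load(open('w2.pkl','rb')); w0=pickle.load(open('w0.pkl','rb'))
w=optics.get_image('wrist')
for a,b,cc in (((277,192),(58,144),(188,300)),((280,297),(82,234),(200,391))):
    print(tri((w,*a),(w0,*b),(w2,60+cc[0]/1.6,60+cc[1]/1.6)).round(1), tri((w,*a),(w2,60+cc[0]/1.6,60+cc[1]/1.6)).round(1))
print(proj(w,readout.read_state()['eef_pos']))
E
```

```text
[500.6  50.3 139.3] [500.7  50.6 139.9]
[502.7 -17.8 136.4] [503.1 -14.4 141.9]
[[276.92026979 276.43611771]]
```

```bash
python3 -m jog '{"claw":[0.3,0.3,0.3,0,0,0,0,0],"xyz":[[0,0.02,0.3],[0,0,0.25],[0,0,0],[0,0,0],[0,0,0],[0,0,0],[0,0,0],[0,0,0]],"twist":[[0,0,0],[0,0,0],[0,0,0],[0,0,0],[0,0,0],[0,0,0],[0,0,0],[0,0,0]]}'
```

```text
clock: 4.53
eef_pos: [500.7, 18.0, 120.7]
tool_rot: [-3.14, -0.0, 1.571]
force: [-4.6, 0.4, 1.9]
width: 7.6
gripper_force: 58.6
```

```bash
python3 -m jog '{"claw":[0,0,0,0,0,0],"xyz":[[-0.041,0.046,-0.259],[-0.039,0.086,-0.25],[-0.037,0.122,-0.234],[-0.034,0.156,-0.214],[-0.03,0.186,-0.188],[0,0,0]],"twist":[[0,0,0],[0,0,0],[0,0,0],[0,0,0],[0,0,0],[0,0,0]]}'
```

```text
clock: 5.28
eef_pos: [562.4, 0.3, 237.3]
tool_rot: [3.139, -0.001, 1.571]
force: [-6.5, 2.5, 8.4]
width: 7.6
gripper_force: 59.7
```

```bash
python3 -m jog '{"claw":[0,0,0,0,0,0,0],"xyz":[[-0.025,0.213,-0.159],[-0.02,0.235,-0.125],[-0.014,0.251,-0.089],[-0.008,0.262,-0.051],[-0.002,0.266,-0.012],[0.002,0.177,0.014],[0,0,0]],"twist":[[0,0,0],[0,0,0],[0,0,0],[0,0,0],[0,0,0],[0,0,0],[0,0,0]]}'
```

```text
clock: 6.15
eef_pos: [705.6, -4.4, 279.1]
tool_rot: [3.133, -0.003, 1.573]
force: [2.5, 4.3, 3.6]
width: 7.2
gripper_force: 61.2
```

```bash
python3 -m jog '{"claw":[0.3,0.3,0.3,0.5,0.8,1,1,1,1,1,1],"xyz":[[0,0,0],[0,0,0],[0,0,-0.4],[0,0,-0.4],[0.4,-0.15,0],[0.5,-0.3,0.1],[0.5,-0.3,0.3],[0.5,-0.3,0.3],[0.5,-0.3,0.3],[0.65,-0.3,0.1],[0,0,0]],"twist":[[0,0,0],[0,0,0],[0,0,0],[0,0,0],[0,0,0],[0,0,0],[0,0,0],[0,0,0],[0,0,0],[0,0,0],[0,0,0]]}'
python3 - <<'E'
from h import *
import pickle
w=shot('wrist','w4'); pickle.dump(w,open('w4.pkl','wb'))
for l in ('tin1','tray'): print([(round(d['score'],2),np.round(d['rect']).tolist()) for d in optics.boxes_of('wrist',l)][:5])
E
```

```text
clock: 7.52
eef_pos: [540.9, 288.1, 251.4]
tool_rot: [-3.138, -0.002, 1.581]
force: [0.5, -0.5, 0.5]
width: 85.5
gripper_force: 0.0
[(0.78, [236.0, 30.0, 66.0, 72.0])]
[(0.95, [181.0, 11.0, 181.0, 236.0])]
```

View pics/w4.png

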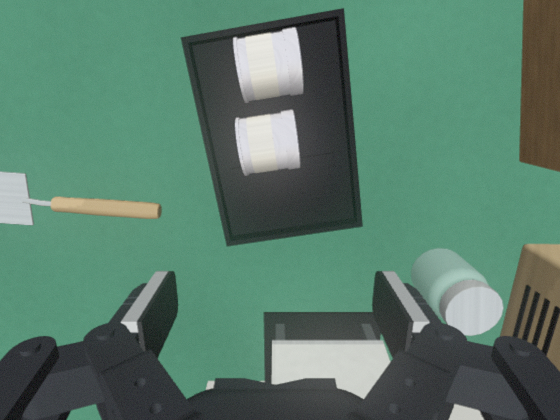

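```bash
python3 - <<'E'
from h import *
import pickle
w=pickle.load(open('w4.pkl','rb'))
for z,q in ((40,[(237,120),(294,111),(300,168),(245,175)]),(40,[(235,40),(297,28),(303,95),(244,102)]),(24,[(182,38),(343,10),(362,226),(227,245)])):
    X=np.array([atz(w,u,v,z) for u,v in q]); print(X.round(0)[:,:2].tolist(),X.mean(0).round(1),[np.degrees(np.arctan2(*(X[b]-X[a])[[1,0]])).round(1) for a,b in((0,1),(3,2))], [np.degrees(np.arctan2(*(X[b]-X[a])[[0,1]])).round(1) for a,b in((3,0),(2,1))])
R=w['view'][:3,:3]; print((-R.T@w['view'][:3,3]).round(1))
E
```

```text
[[501.0, 347.0], [558.0, 357.0], [566.0, 299.0], [508.0, 291.0]] [533.5 323.5  40. ] [np.float64(9.3), np.float64(8.0)] [np.float64(-7.3), np.float64(-7.9)]
[[501.0, 421.0], [559.0, 432.0], [567.0, 372.0], [508.0, 365.0]] [533.8 397.5  40. ] [np.float64(10.5), np.float64(7.1)] [np.float64(-7.7), np.float64(-7.5)]
[[447.0, 425.0], [604.0, 451.0], [642.0, 228.0], [484.0, 202.0]] [544.2 326.5  24. ] [np.float64(9.4), np.float64(9.3)] [np.float64(-9.6), np.float64(-9.8)]
[540.  367.2 394.4]
```

```bash
python3 -m jog '{"claw":[1,1,1,1,1,1],"xyz":[[0.354,-0.074,0],[0,0,0],[0,0,0.5],[0,0,0.5],[0,0,0.4],[0,0,0]],"twist":[[0,0,0],[0,0,-0.05],[0,0,0],[0,0,0],[0,0,0],[0,0,0]]}'
python3 - <<'E'
from h import *
import pickle
w4=pickle.load(open('w4.pkl','rb')); w1,s=pickle.load(open('w1.pkl','rb'))
print(tri((w1,175.5,86),(w4,268.5,143)).round(1))
w=shot('wrist','w5')
E
```

```text
clock: 8.43
eef_pos: [537.2, 313.9, 109.9]
tool_rot: [-3.136, 0.004, 1.725]
force: [0.7, 0.2, -0.1]
width: 85.3
gripper_force: 0.0
[533.  324.8  41.1]
```

View pics/w5.png

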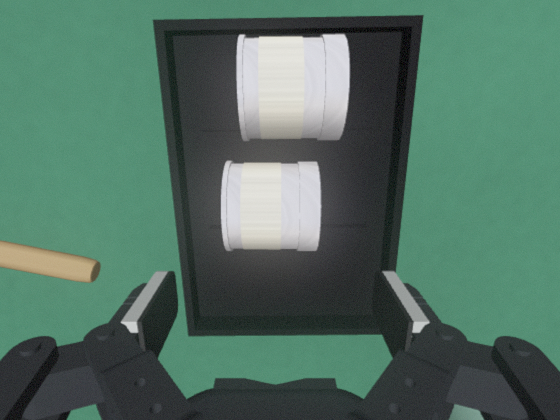

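```bash
python3 - <<'E'
from h import *
w=optics.get_image('wrist')
X=np.mean([atz(w,u,v,40) for u,v in ((222,163),(319,163),(319,249),(222,249))],0); 
p=np.array(readout.read_state()['eef_pos']); y=readout.read_state()['tool_rot'][2]; d=X-p
print(X.round(1),p.round(1),'tool dx,dy',(d[0]*np.cos(y)+d[1]*np.sin(y)).round(1),(d[0]*np.sin(y)-d[1]*np.cos(y)).round(1))
E
```

```text
[533.9 325.1  40. ] [539.6 316.4 113.6] tool dx,dy 9.5 -4.3
```

```bash
python3 -m jog '{"claw":[1,1,1,1,0.4,0.4,0.4,0.4,0.4],"xyz":[[0.095,-0.04,0.3],[0,0,0.3],[0,0,0.3],[0,0,0],[0,0,0],[0,0,0],[0,0,0],[0,0,0],[0,0,0]],"twist":[[0,0,0],[0,0,0],[0,0,0],[0,0,0],[0,0,0],[0,0,0],[0,0,0],[0,0,0],[0,0,0]]}'
```

```text
clock: 9.65
eef_pos: [534.1, 327.1, 25.0]
tool_rot: [3.138, -0.002, 1.728]
force: [-0.4, -0.7, 7.8]
width: 57.2
gripper_force: 64.0
```

```bash
python3 -m jog '{"claw":[0.4,0.4,0.4,0.4,0.4,0.4,0.4,0.4,0.4,0.4],"xyz":[[0,0,-0.3],[0,0,-0.5],[0,0,-0.6],[0,0,-0.6],[0,0,-0.3],[-0.4,0.15,0],[-0.55,0.2,0],[-0.55,0.2,0],[-0.4,0.18,0],[0,0,0]],"twist":[[0,0,0],[0,0,0],[0,0,0],[0,0,0],[0,0,0.049],[0,0,0],[0,0,0],[0,0,0],[0,0,0],[0,0,0]]}'
python3 - <<'E'
from h import *
import pickle
w=shot('wrist','w6'); pickle.dump(w,open('w6.pkl','wb'))
E
```

```text
clock: 10.9
eef_pos: [607.6, 130.2, 253.1]
tool_rot: [3.14, 0.003, 1.566]
force: [-0.3, 0.4, -2.0]
width: 57.4
gripper_force: 65.0
```

View pics/w6.png

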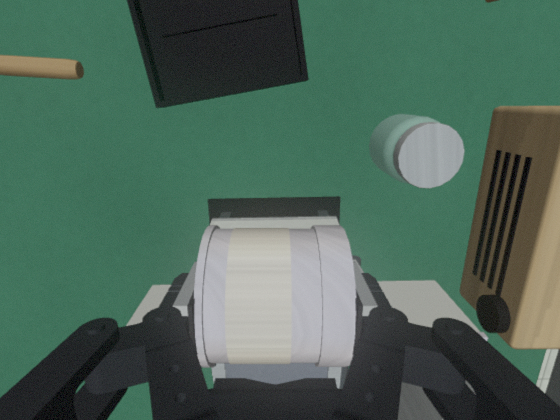

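```bash
python3 - <<'E'
from h import *
import pickle
w6=pickle.load(open('w6.pkl','rb'));w2=pickle.load(open('w2.pkl','rb')); w1,s=pickle.load(open('w1.pkl','rb'));w0=pickle.load(open('w0.pkl','rb'))
for w,q in ((w2,[(217.5,223.75),(342.5,221.25)]),(w1,[(182,318),(300,315)]),(w0,[(133,106),(305,94)])): print([atz(w,u,v,126).round(1) for u,v in q])
print('base',[atz(w6,u,v,4).round(1) for u,v in ((208,200),(340,198))],[atz(w0,u,v,4).round(1) for u,v in ((158,86),(310,84))])
print('foot',[atz(w2,60+u/1.6,60+v/1.6,20).round(1) for u,v in ((268,211),(440,209))],[atz(w6,u,v,20).round(1) for u,v in ((212,217),(338,216))])
im=shot('side'); a=im['color'][:,:,::-1][110:260,190:350]; 
im2=shot('scene'); b=im2['color'][:,:,::-1][130:290,230:390]
cv2.imwrite('pics/ab.png',np.hstack([cv2.resize(a,(400,375),interpolation=cv2.INTER_CUBIC),cv2.resize(b,(375,375),interpolation=cv2.INTER_CUBIC)]))
pickle.dump((im,im2),open('ss.pkl','wb'))
E
```

```text
[array([540.3,  72. , 126. ]), array([670.9,  74.5, 126. ])]
[array([543.1,  71.3, 126. ]), array([678.4,  76.3, 126. ])]
[array([549.7,  74.7, 126. ]), array([669.6,  82.8, 126. ])]
base [array([527.2,  93.4,   4. ]), array([686.2,  95.2,   4. ])] [array([528.9,  92.1,   4. ]), array([684.8,  94.2,   4. ])]
foot [array([537.1,  78. ,  20. ]), array([681. ,  79.5,  20. ])] [array([533.8,  77.3,  20. ]), array([681.9,  77.8,  20. ])]
```

View pics/ab.png

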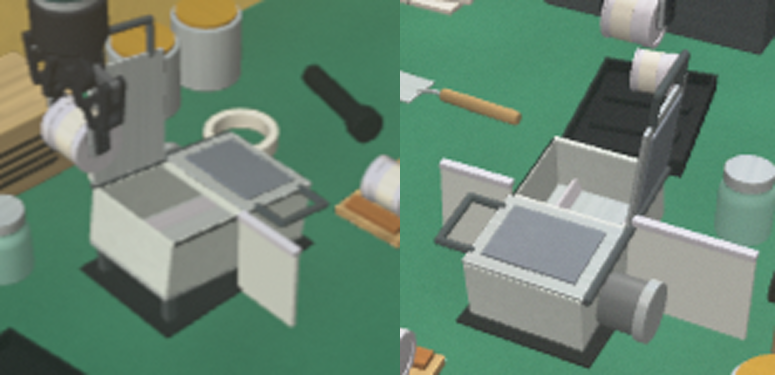

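```bash
python3 -m jog '{"claw":[0.4,0.4,0.4,0.4,0.4,0.4,0.4],"xyz":[[-0.5,0,0],[-0.5,0,0],[0,0,0],[0,0,0.4],[0,0,0.3],[0,0,0.3],[0,0,0]],"twist":[[0,0,0],[0,0,0],[0,0,0],[0,0,0],[0,0,0],[0,0,0],[0,0,0]]}'
```

```text
clock: 11.92
eef_pos: [604.2, 38.9, 150.5]
tool_rot: [-3.136, -0.001, 1.577]
force: [-0.5, 0.1, -2.3]
width: 57.4
gripper_force: 64.8
```

```bash
python3 -m jog '{"claw":[0.4,0.4,0.4,0.4,0.4,0.4],"xyz":[[-0.09,0.025,0],[0,0,0.25],[0,0,0.25],[0,0,0.2],[0,0,0.1],[0,0,0]],"twist":[[0,0,0],[0,0,0],[0,0,0],[0,0,0],[0,0,0],[0,0,0]]}'
```

```text
clock: 12.68
eef_pos: [609.4, 27.3, 73.0]
tool_rot: [3.141, -0.0, 1.574]
force: [0.1, -0.8, -3.0]
width: 57.2
gripper_force: 64.9
```

```bash
python3 -m jog '{"claw":[0.4,0.4,0.8,0.8,0.8,0.8,0.8,0.8,0.8],"xyz":[[0,-0.01,0.03],[0,0,0],[0,0,0],[0,0,0],[0,0,-0.2],[0,0,-0.4],[0,0,-0.6],[0,0,-0.6],[0,0,0]],"twist":[[0,0,0],[0,0,0],[0,0,0],[0,0,0],[0,0,0],[0,0,0],[0,0,0],[0,0,0],[0,0,0]]}'
python3 - <<'E'
from h import *
s=shot('side');c=shot('scene')
for cam in ('side','scene'): print(cam,[(round(d['score'],2),np.round(d['rect']).tolist()) for d in optics.boxes_of(cam,'tin1')][:6],[(round(d['score'],2),np.round(d['rect']).tolist()) for d in optics.boxes_of(cam,'tray')][:2])
E
```

```text
clock: 13.8
eef_pos: [611.4, 27.6, 255.3]
tool_rot: [3.13, -0.001, 1.574]
force: [0.4, 0.3, -1.1]
width: 68.3
gripper_force: 0.0
side [(0.95, [146.0, 277.0, 31.0, 32.0])] [(0.67, [134.0, 239.0, 103.0, 88.0]), (0.63, [225.0, 120.0, 29.0, 62.0])]
scene [(0.77, [329.0, 150.0, 22.0, 19.0])] [(0.69, [297.0, 156.0, 66.0, 50.0]), (0.42, [327.0, 154.0, 21.0, 13.0])]
```

```bash
python3 -m jog '{"claw":[1,1,1,1,1,1,1,1,1],"xyz":[[0.5,-0.1,0],[0.6,-0.13,0],[0.6,-0.13,0],[0.6,-0.13,0],[0.6,-0.13,0],[0.4,-0.1,0],[0,0,0.4],[0,0,0.4],[0,0,0]],"twist":[[0,0,0],[0,0,0],[0,0,0],[0,0,0],[0,0,0],[0,0,0],[0,0,-0.049],[0,0,0],[0,0,0]]}'
cat >> h.py <<'E'
def tinseg(w,z=40,roi=(0,420,0,560)):
    hsv=cv2.cvtColor(w['color'],cv2.COLOR_RGB2HSV); m=((hsv[...,2]>130)&(hsv[...,1]<60)).astype(np.uint8)
    k=np.zeros_like(m);k[roi[0]:roi[1],roi[2]:roi[3]]=1; m=cv2.morphologyEx(m*k,cv2.MORPH_OPEN,np.ones((5,5)))
    m=cv2.morphologyEx(m,cv2.MORPH_CLOSE,np.ones((7,7)))
    s=readout.read_state(); p=np.array(s['eef_pos']); y=s['tool_rot'][2]
    print('tcp',p.round(1),round(y,3))
    for c in cv2.findContours(m,cv2.RETR_EXTERNAL,cv2.CHAIN_APPROX_NONE)[0]:
        if cv2.contourArea(c)<800: continue
        r=cv2.minAreaRect(c); q=cv2.boxPoints(r); X=np.array([atz(w,u,v,z) for u,v in q]); C=X.mean(0); d=C-p
        e=[(X[1]-X[0]),(X[2]-X[1])]
        print('px',np.round(r[0]),'size',[np.linalg.norm(v).round(1) for v in e],'ang',[np.degrees(np.arctan2(v[1],v[0])).round(1) for v in e],'C',C.round(1),'tool d',(d[0]*np.cos(y)+d[1]*np.sin(y)).round(1),(d[0]*np.sin(y)-d[1]*np.cos(y)).round(1))
E
python3 - <<'E'
from h import *
w=shot('wrist','w7'); tinseg(w,roi=(0,290,160,400))
E
```

```text
clock: 15.22
eef_pos: [532.2, 355.4, 165.2]
tool_rot: [-3.133, 0.004, 1.728]
force: [0.3, 0.7, 0.7]
width: 85.4
gripper_force: 0.0
tcp [533.9 356.5 167.7] 1.728
px [286. 146.] size [np.float64(62.8), np.float64(59.9)] ang [np.float64(9.1), np.float64(-78.1)] C [533.2 399.5  40. ] tool d 42.6 6.0
```

```bash
python3 -m jog '{"claw":[1,1,1,1,1,1,0.4,0.4,0.4,0.4,0.4],"xyz":[[0.42,0.06,0],[0,0,0.4],[0,0,0.4],[0,0,0.4],[0,0,0.22],[0,0,0],[0,0,0],[0,0,0],[0,0,0],[0,0,0],[0,0,0]],"twist":[[0,0,0],[0,0,0],[0,0,0],[0,0,0],[0,0,0],[0,0,0],[0,0,0],[0,0,0],[0,0,0],[0,0,0],[0,0,0]]}'
```

```text
clock: 16.65
eef_pos: [535.5, 400.8, 29.8]
tool_rot: [3.138, -0.002, 1.728]
force: [-0.3, 0.3, 7.1]
width: 56.9
gripper_force: 64.6
```

```bash
python3 -m jog '{"claw":[0.4,0.4,0.4,0.4,0.4,0.4,0.4,0.4,0.4,0.4,0.4,0.4],"xyz":[[0,0,-0.3],[0,0,-0.5],[0,0,-0.6],[0,0,-0.6],[0,0,-0.2],[-0.4,0.1,0],[-0.6,0.13,0],[-0.6,0.13,0],[-0.6,0.13,0],[-0.6,0.13,0],[-0.6,0.1,0],[-0.3,0,0]],"twist":[[0,0,0],[0,0,0],[0,0,0],[0,0,0],[0,0,0.049],[0,0,0],[0,0,0],[0,0,0],[0,0,0],[0,0,0],[0,0,0],[0,0,0]]}'
```

```text
clock: 18.15
eef_pos: [607.6, 24.5, 247.9]
tool_rot: [3.141, 0.002, 1.568]
force: [-0.7, 0.3, -1.2]
width: 57.3
gripper_force: 64.7
```

```bash
python3 -m jog '{"claw":[0.4,0.4],"xyz":[[0,0,0],[0,0,0]],"twist":[[0,0,0],[0,0,0]]}'
python3 - <<'E'
from h import *
shot('side'); print([(round(d['score'],2),np.round(d['rect']).tolist()) for d in optics.boxes_of('side','tin1')][:6])
E
```

```text
clock: 18.4
eef_pos: [607.2, 31.4, 247.7]
tool_rot: [3.141, -0.001, 1.575]
force: [0.1, 0.9, -1.6]
width: 57.1
gripper_force: 64.7
[(0.67, [240.0, 136.0, 31.0, 32.0])]
```

```bash
python3 -m jog '{"claw":[0.4,0.4,0.4,0.4,0.4,0.4,0.4],"xyz":[[0,0.01,0.4],[0,0,0.4],[0,0,0.4],[0,0,0.25],[0,0,0.15],[0,0,0.1],[0,0,0]],"twist":[[0,0,0],[0,0,0],[0,0,0],[0,0,0],[0,0,0],[0,0,0],[0,0,0]]}'
```

```text
clock: 19.38
eef_pos: [608.4, 30.3, 77.4]
tool_rot: [-3.141, -0.0, 1.574]
force: [1.5, -0.3, -1.4]
width: 57.0
gripper_force: 64.7
```

```bash
python3 -m jog '{"claw":[0.4,0.8,0.8,0.8,0.8,0.8,0.8,0.4,0.3,0.3,0.3],"xyz":[[0,0,0.03],[0,0,0],[0,0,0],[0,0,0],[0,0,-0.2],[0,0,-0.4],[0,0,-0.6],[0,0,-0.6],[0.1,0,-0.6],[0.1,0,-0.3],[0,0,0]],"twist":[[0,0,0],[0,0,0],[0,0,0],[0,0,0],[0,0,0],[0,0,0],[0,0,0],[0,0,0],[0,0,0],[0,0,0],[0,0,0]]}'
python3 - <<'E'
from h import *
import pickle
w=shot('wrist','w8'); pickle.dump(w,open('w8.pkl','wb'))
E
```

```text
clock: 20.75
eef_pos: [609.6, 51.2, 347.7]
tool_rot: [3.135, -0.001, 1.575]
force: [-0.6, -0.5, -0.8]
width: 25.5
gripper_force: 0.0
```

View pics/w8.png

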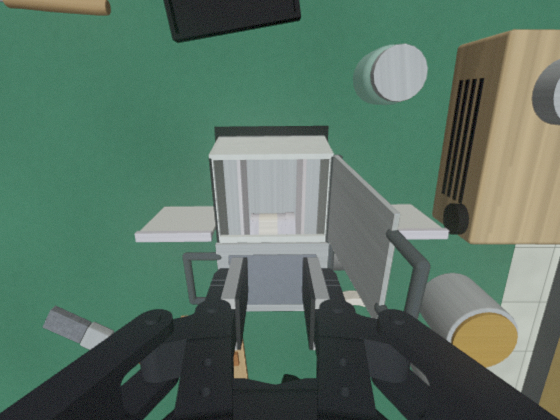

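```bash
python3 -m jog '{"claw":[0.3,0.3,0.3,0.3,0.3,0.3,0,0,0,0],"xyz":[[-0.28,0.48,0],[-0.27,0.48,0],[0,0,0],[0,0,0.3],[0,0,0.38],[0,0,0],[0,0,0],[0,0,0],[0,0,0],[0,0,0]],"twist":[[0,0,0],[0,0,0],[0,0,0],[0,0,0],[0,0,0],[0,0,0],[0,0,0],[0,0,0],[0,0,0],[0,0,0]]}'
```

```text
clock: 22.05
eef_pos: [704.6, -4.6, 277.3]
tool_rot: [3.141, -0.0, 1.574]
force: [-0.9, 0.5, 0.3]
width: 7.7
gripper_force: 58.8
```

```bash
python3 -m jog '{"claw":[0,0,0,0,0,0,0,0],"xyz":[[-0.002,-0.177,-0.014],[0.002,-0.266,0.012],[0.008,-0.262,0.051],[0.014,-0.251,0.089],[0.02,-0.235,0.125],[0.025,-0.213,0.159],[0.03,-0.186,0.188],[0,0,0]],"twist":[[0,0,0],[0,0,0],[0,0,0],[0,0,0],[0,0,0],[0,0,0],[0,0,0],[0,0,0]]}'
```

```text
clock: 23.05
eef_pos: [542.8, 3.2, 215.4]
tool_rot: [-3.137, 0.002, 1.574]
force: [-7.1, -1.5, 1.2]
width: 7.3
gripper_force: 65.6
```

```bash
python3 -m jog '{"claw":[0,0,0,0,0,0,0],"xyz":[[0.034,-0.156,0.214],[0.037,-0.122,0.234],[0.039,-0.086,0.25],[0.041,-0.046,0.259],[0.028,-0.009,0.176],[0,0,0],[0,0,0]],"twist":[[0,0,0],[0,0,0],[0,0,0],[0,0,0],[0,0,0],[0,0,0],[0,0,0]]}'
```

```text
clock: 23.92
eef_pos: [499.5, 20.7, 101.0]
tool_rot: [-3.132, 0.002, 1.573]
force: [-8.6, -2.9, -3.3]
width: 7.3
gripper_force: 69.9
```

```bash
python3 -m jog '{"claw":[0,0,0,0],"xyz":[[0.005,0.01,0.05],[0,0,0.04],[0,0,0],[0,0,0]],"twist":[[0,0,0],[0,0,0],[0,0,0],[0,0,0]]}'
```

```text
clock: 24.42
eef_pos: [499.5, 21.3, 96.6]
tool_rot: [-3.132, 0.001, 1.573]
force: [-20.2, -3.7, 46.1]
width: 7.4
gripper_force: 76.4
```

```bash
python3 -m jog '{"claw":[0,0.3,0.3,0.3,0.3,0.3,0.3,0.3],"xyz":[[0,0,-0.06],[0,0,0],[0,0,0],[0,0,-0.4],[0,0,-0.6],[-0.45,0,0],[-0.45,0,0],[0,0,0]],"twist":[[0,0,0],[0,0,0],[0,0,0],[0,0,0],[0,0,0],[0,0,0],[0,0,0],[0,0,0]]}'
python3 - <<'E'
from h import *
import pickle
w=shot('wrist','w9'); pickle.dump(w,open('w9.pkl','wb'))
print(proj(w,[[500,-84,101],[500,-49,106],[500,-118,95],[500,20,118]]).round())
E
```

```text
clock: 25.42
eef_pos: [506.0, -71.6, 199.8]
tool_rot: [3.139, 0.002, 1.567]
force: [0.7, 0.7, 0.6]
width: 25.5
gripper_force: 0.0
[[267. 225.]
 [267. 182.]
 [268. 262.]
 [265.  78.]]
```

View pics/w9.png

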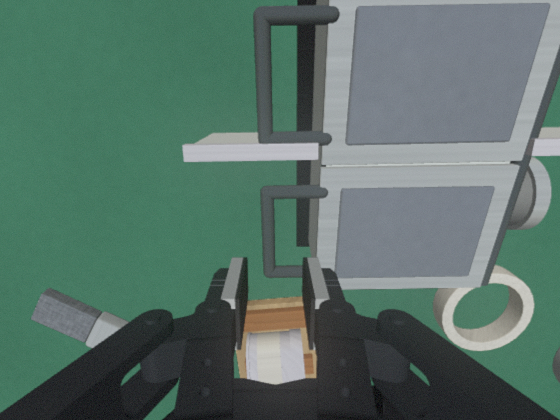

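```bash
python3 -m jog '{"claw":[0.3,0.3,0.3,0.3,0.3,0.3,0,0,0,0,0],"xyz":[[-0.175,-0.055,0],[0,0,0.3],[0,0,0.3],[0,0,0.3],[0,0,0.27],[0,0,0],[0,0,0],[0,0,0],[0,0,0],[0,0,0],[0,0,0]],"twist":[[0,0,0],[0,0,0],[0,0,0],[0,0,0],[0,0,0],[0,0,0],[0,0,0],[0,0,0],[0,0,0],[0,0,0],[0,0,0]]}'
```

```text
clock: 26.85
eef_pos: [500.8, -84.8, 82.8]
tool_rot: [3.138, 0.0, 1.574]
force: [4.3, 0.6, -0.0]
width: 7.6
gripper_force: 58.9
```

Gripped; swing the inner door open along the same arc.

```bash
python3 -m jog '{"claw":[0,0,0,0,0,0,0],"xyz":[[-0.028,0.009,-0.176],[-0.041,0.046,-0.259],[-0.039,0.086,-0.25],[-0.037,0.122,-0.234],[-0.034,0.156,-0.214],[-0.03,0.186,-0.188],[0,0,0]],"twist":[[0,0,0],[0,0,0],[0,0,0],[0,0,0],[0,0,0],[0,0,0],[0,0,0]]}'
```

```text
clock: 27.72
eef_pos: [557.5, -105.0, 214.8]
tool_rot: [-3.136, -0.001, 1.574]
force: [-4.6, 1.5, 6.7]
width: 7.4
gripper_force: 59.5
```

```bash
python3 -m jog '{"claw":[0,0,0,0,0,0,0],"xyz":[[-0.025,0.213,-0.159],[-0.02,0.235,-0.125],[-0.014,0.251,-0.089],[-0.008,0.262,-0.051],[-0.002,0.266,-0.012],[0.002,0.177,0.014],[0,0,0]],"twist":[[0,0,0],[0,0,0],[0,0,0],[0,0,0],[0,0,0],[0,0,0],[0,0,0]]}'
```

```text
clock: 28.6
eef_pos: [702.1, -109.9, 257.3]
tool_rot: [3.138, -0.002, 1.575]
force: [4.3, 4.0, 4.9]
width: 7.5
gripper_force: 66.5
```

```bash
python3 -m jog '{"claw":[0.3,0.3,0.3,0.5,0.85,0.85,0.85,0.85],"xyz":[[0,0,0],[0,0,0],[0,0,-0.4],[0,0,-0.4],[0.2,-0.5,0],[0.2,-0.45,0],[0,0,0.3],[0,0,0]],"twist":[[0,0,0],[0,0,0],[0,0,0],[0,0,0],[0,0,0],[0,0,0],[0,0,0],[0,0,0]]}'
python3 - <<'E'
from h import *
import pickle
w=shot('wrist','w10'); pickle.dump(w,open('w10.pkl','wb'))
print(proj(w,[[607,-102.5,87],[607,-102.5,57],[607,-43,67],[578,-102.5,57],[636,-102.5,57]]).round())
tinseg(w,z=62,roi=(80,400,180,380))
E
```

```text
clock: 29.6
eef_pos: [602.8, -72.3, 304.7]
tool_rot: [-3.136, -0.0, 1.573]
force: [-0.2, -0.1, 0.5]
width: 72.9
gripper_force: 0.0
[[280. 203.]
 [280. 195.]
 [280. 146.]
 [255. 195.]
 [304. 196.]]
tcp [604.3 -72.6 305.9] 1.573
px [218. 375.] size [np.float64(57.4), np.float64(53.3)] ang [np.float64(0.5), np.float64(-91.7)] C [ 520.9 -367.    62. ] tool d -294.2 -84.1
px [206. 303.] size [np.float64(46.7), np.float64(67.2)] ang [np.float64(2.5), np.float64(-90.7)] C [ 511.8 -249.9   62. ] tool d -177.1 -92.9
px [280. 159.] size [np.float64(212.0), np.float64(182.5)] ang [np.float64(0.2), np.float64(-84.4)] C [606.4 -64.4  62. ] tool d 8.2 2.2
```

View pics/w10.png

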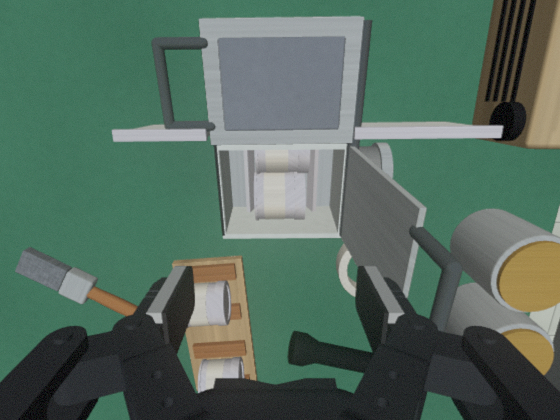

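```bash
python3 -m jog '{"claw":[0.85,0.85,0.85,0.85,0.85,0.85],"xyz":[[-0.3,0.03,0],[0,0,0.5],[0,0,0.5],[0,0,0.5],[0,0,0.2],[0,0,0]],"twist":[[0,0,0],[0,0,0],[0,0,0],[0,0,0],[0,0,0],[0,0,0]]}'
```

```text
clock: 30.4
eef_pos: [607.9, -102.6, 135.1]
tool_rot: [-3.139, -0.0, 1.573]
force: [0.4, 0.6, 0.7]
width: 72.4
gripper_force: 0.0
```

```bash
python3 -m jog '{"claw":[0.85,0.85,0.85,0.85,0.85,0.4,0.4,0.4,0.4],"xyz":[[0,0,0.3],[0,0,0.3],[0,0,0.15],[0,0,0.1],[0,0,0],[0,0,0],[0,0,0],[0,0,0],[0,0,0]],"twist":[[0,0,0],[0,0,0],[0,0,0],[0,0,0],[0,0,0],[0,0,0],[0,0,0],[0,0,0],[0,0,0]]}'
```

```text
clock: 31.52
eef_pos: [609.1, -102.2, 52.7]
tool_rot: [3.14, 0.0, 1.574]
force: [-1.3, 0.5, 6.0]
width: 57.2
gripper_force: 64.9
```

```bash
python3 -m jog '{"claw":[0.4,0.4,0.4,0.4,0.4,0.4,0.4,0.4,0.4,0.4],"xyz":[[0,0,-0.2],[0,0,-0.4],[0,0,-0.6],[0,0,-0.6],[0,0,-0.6],[-0.4,0,0],[-0.55,0,0],[-0.55,0,0],[0,0,0],[0,0,0]],"twist":[[0,0,0],[0,0,0],[0,0,0],[0,0,0],[0,0,0],[0,0,0],[0,0,0],[0,0,0],[0,0,0],[0,0,0]]}'
python3 - <<'E'
from h import *
import pickle
w=shot('wrist','w11'); pickle.dump(w,open('w11.pkl','wb'))
tinseg(w,z=46,roi=(20,300,100,330))
for l in ('row1','rack'): print([(round(d['score'],2),np.round(d['rect']).tolist()) for d in optics.boxes_of('wrist',l)][:5])
E
```

```text
clock: 32.78
eef_pos: [608.5, -251.4, 291.8]
tool_rot: [3.141, -0.001, 1.574]
force: [0.5, 0.3, -2.0]
width: 57.3
gripper_force: 64.7
tcp [ 608.9 -250.3  291.8] 1.575
px [254. 256.] size [np.float64(180.5), np.float64(118.5)] ang [np.float64(0.2), np.float64(-87.0)] C [ 583.2 -363.4   46. ] tool d -112.9 -26.3
px [182. 178.] size [np.float64(62.4), np.float64(55.3)] ang [np.float64(4.7), np.float64(-88.7)] C [ 499.5 -260.3   46. ] tool d -9.5 -109.5
px [267.  45.] size [np.float64(126.8), np.float64(47.5)] ang [np.float64(0.2), np.float64(-87.0)] C [ 599.7 -118.4   46. ] tool d 131.9 -8.6
[(0.76, [180.0, 257.0, 18.0, 16.0]), (0.6, [153.0, 152.0, 65.0, 51.0])]
[(0.69, [149.0, 131.0, 92.0, 141.0])]
```

View pics/w11.png

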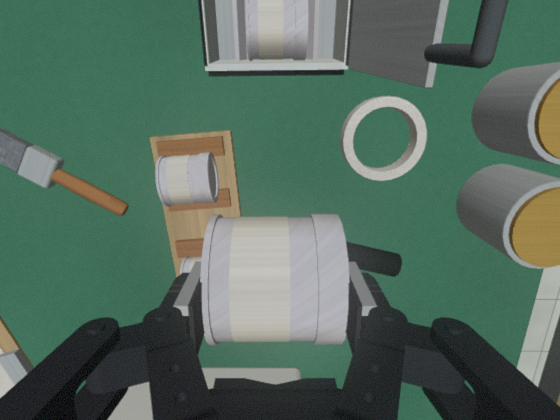

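```bash
python3 -m jog '{"claw":[0.4,0.4,0.4,0.4],"xyz":[[-0.4,0.45,0],[-0.4,0.45,0],[0,0,0],[0,0,0]],"twist":[[0,0,0],[0,0,0],[0,0,0],[0,0,0]]}'
python3 - <<'E'
from h import *
import pickle
w=shot('wrist','w12'); pickle.dump(w,open('w12.pkl','wb'))
tinseg(w,z=46,roi=(60,330,20,200))
print(proj(w,[[517,-337,12],[512,-273,42],[523,-400,42]]).round())
# rack board segmentation (timber hue)
w11=pickle.load(open('w11.pkl','rb'))
for ww,roi in ((w11,(100,220,130,260)),(w12:=w,(40,330,40,200))):
    hsv=cv2.cvtColor(ww['color'],cv2.COLOR_RGB2HSV); m=((hsv[...,0]<25)&(hsv[...,1]>70)&(hsv[...,2]>80)).astype(np.uint8)
    k=np.zeros_like(m);k[roi[0]:roi[1],roi[2]:roi[3]]=1;m*=k
    c=max(cv2.findContours(cv2.morphologyEx(m,cv2.MORPH_CLOSE,np.ones((5,5))),cv2.RETR_EXTERNAL,cv2.CHAIN_APPROX_NONE)[0],key=cv2.contourArea)
    X=np.array([atz(ww,u,v,12)[:2] for u,v in c[:,0]],np.float32); r=cv2.minAreaRect(X); print('board',np.round(r[0],1),np.round(r[1],1),round(r[2],2), X.min(0),X.max(0))
a=[tri((w11,185,179)),] if 0 else None
im=optics.get_image('scene'); b1=optics.boxes_of('scene','row1'); im2=optics.get_image('side'); b2=optics.boxes_of('side','row1')
print([(round(d['score'],2),np.round(d['rect']).tolist()) for d in b1],[(round(d['score'],2),np.round(d['rect']).tolist()) for d in b2])
for p,q in (((194.5,318),(371,167.5)),((222,280),(348,182.5))): print(tri((im,*p),(im2,*q)).round(1))
E
```

```text
clock: 33.42
eef_pos: [699.0, -330.0, 290.4]
tool_rot: [-3.14, -0.002, 1.576]
force: [-0.3, 0.2, -2.3]
width: 57.0
gripper_force: 65.1
tcp [ 698.9 -329.8  291.6] 1.576
px [121. 220.] size [np.float64(64.1), np.float64(59.6)] ang [np.float64(3.2), np.float64(-93.6)] C [ 512.3 -391.8   46. ] tool d -61.1 -186.9
px [ 89. 106.] size [np.float64(65.4), np.float64(51.5)] ang [np.float64(6.3), np.float64(-90.9)] C [ 494.2 -259.6   46. ] tool d 71.2 -204.3
[[131. 171.]
 [109. 120.]
 [132. 226.]]
board [ 509.  -267.7] [100.2 112.2] 4.96 [ 454.8746  -323.20477] [ 562.951   -207.71063]
board [ 514.9 -327.6] [101.5 230.8] 4.91 [ 454.5047  -445.28735] [ 573.87164 -209.36711]
[(0.94, [177.0, 299.0, 35.0, 37.0]), (0.63, [205.0, 267.0, 34.0, 25.0])] [(0.82, [362.0, 155.0, 22.0, 22.0]), (0.74, [333.0, 170.0, 27.0, 26.0]), (0.41, [244.0, 297.0, 73.0, 73.0])]
[ 518.6 -389.2   37.3]
[ 510.5 -265.8   46.1]
```

```bash
python3 -m jog '{"claw":[0.4,0.4,0.4,0.4,0.4,0.4,0.4,0.4,0.4],"xyz":[[0,-0.4,0],[0.02,-0.5,0],[0,-0.5,0],[0,-0.45,0],[0,0,0.5],[0,0,0.5],[0,0,0.3],[0,0,0],[0,0,0]],"twist":[[0,0,0],[0,0,0],[0,0,0],[0,0,0],[0,0,-0.027],[0,0,0],[0,0,0],[0,0,0],[0,0,0]]}'
python3 - <<'E'
from h import *
for i in range(3):
    optics.get_image('side'); s=readout.read_state(); print(np.round(s['eef_pos'],1),np.round(s['tool_rot'],3))
E
```

```text
clock: 34.8
eef_pos: [515.0, -330.9, 163.4]
tool_rot: [3.139, 0.002, 1.659]
force: [0.4, -0.7, -1.5]
width: 57.0
gripper_force: 65.1
[ 515.2 -331.   163.7] [3.138e+00 2.000e-03 1.659e+00]
[ 515.2 -331.   163.6] [3.138e+00 2.000e-03 1.659e+00]
[ 515.  -331.   163.4] [3.139e+00 2.000e-03 1.659e+00]
```

```bash
python3 -m jog '{"claw":[0.4,0.4,0.4,0.4],"xyz":[[0.033,-0.002,0.25],[0,0,0.25],[0,0,0],[0,0,0]],"twist":[[0,0,0],[0,0,0],[0,0,0],[0,0,0]]}'
```

```text
clock: 35.45
eef_pos: [514.4, -327.7, 112.8]
tool_rot: [3.14, 0.001, 1.659]
force: [-0.2, 0.1, -2.7]
width: 57.0
gripper_force: 65.2
```

```bash
python3 -m jog '{"claw":[0.4,0.4,0.4,0.4,0.4],"xyz":[[0,0,0.25],[0,0,0.25],[0,0,0.15],[0,0,0.06],[0,0,0]],"twist":[[0,0,0],[0,0,0],[0,0,0],[0,0,0],[0,0,0]]}'
```

```text
clock: 36.08
eef_pos: [513.5, -327.2, 42.8]
tool_rot: [3.141, 0.0, 1.659]
force: [-4.4, 1.9, 9.0]
width: 56.9
gripper_force: 66.5
```

```bash
python3 -m jog '{"claw":[0.85,0.85,0.85,0.85,0.85,0.85,0.85,0.85],"xyz":[[0,0,0],[0,0,0],[0,0,0],[0,0,-0.2],[0,0,-0.5],[0,0,-0.6],[0,0,-0.5],[0,0,0]],"twist":[[0,0,0],[0,0,0],[0,0,0],[0,0,0],[0,0,0],[0,0,0],[0,0,0],[0,0,0]]}'
python3 - <<'E'
from h import *
import pickle
a=optics.get_image('scene'); b1=optics.boxes_of('scene','row1'); b=optics.get_image('side'); b2=optics.boxes_of('side','row1')
for x in (b1,b2): print([(round(d['score'],2),np.round(d['rect']).tolist()) for d in x])
print(proj(a,[[514.6,-327.6,42],[520.3,-393.4,42],[508.9,-261.8,42]]).round(),proj(b,[[514.6,-327.6,42],[520.3,-393.4,42],[508.9,-261.8,42]]).round())
E
```

```text
clock: 37.08
eef_pos: [516.2, -328.9, 226.5]
tool_rot: [3.133, 0.006, 1.658]
force: [0.3, -0.1, -1.0]
width: 73.0
gripper_force: 0.0
[(0.62, [189.0, 282.0, 36.0, 34.0]), (0.61, [207.0, 267.0, 32.0, 24.0]), (0.59, [177.0, 300.0, 36.0, 37.0])]
[(0.98, [333.0, 170.0, 27.0, 25.0]), (0.88, [360.0, 157.0, 21.0, 21.0])]
[[207. 298.]
 [192. 318.]
 [221. 280.]] [[358. 175.]
 [370. 166.]
 [346. 184.]]
```

```bash
python3 -m jog '{"claw":[0.85,0.85,0.85,0.85,0.85,0.85,0.85,0.85],"xyz":[[0,0,-0.4],[0.45,0.2,0],[0.5,0.2,0],[0.5,0.2,0],[0.5,0.2,0],[0.31,0.12,0],[0,0,0],[0,0,0]],"twist":[[0,0,0.027],[0,0,0],[0,0,0],[0,0,0],[0,0,0],[0,0,0],[0,0,0],[0,0,0]]}'
python3 - <<'E'
from h import *
w=optics.get_image('wrist'); s=readout.read_state(); print(np.round(s['eef_pos'],1),round(s['tool_rot'][2],3))
P=np.array([[578,-102.5,57],[636,-102.5,57],[607,-72.5,57],[607,-132.5,57]]); print(proj(w,P).round())
g=cv2.cvtColor(w['color'],cv2.COLOR_RGB2GRAY); c=proj(w,[[607,-102.5,57]])[0].astype(int)
print('row',g[c[1],c[0]-70:c[0]+70:2].tolist()); print('col',c,g[c[1]-70:c[1]+70:2,c[0]].tolist())
print([(round(d['score'],2),np.round(d['rect']).tolist()) for d in optics.boxes_of('wrist','tin1')])
E
```

```text
clock: 38.28
eef_pos: [603.9, -102.1, 259.3]
tool_rot: [-3.139, 0.001, 1.573]
force: [-0.8, -0.9, -0.2]
width: 72.4
gripper_force: 0.0
[ 603.8 -102.8  259.6] 1.572
[[251. 179.]
 [306. 180.]
 [279. 151.]
 [278. 207.]]
row [60, 121, 134, 90, 85, 95, 90, 90, 122, 161, 158, 159, 157, 161, 160, 156, 173, 179, 140, 121, 120, 126, 174, 166, 180, 182, 183, 182, 188, 188, 188, 185, 187, 187, 188, 188, 186, 189, 189, 190, 183, 184, 184, 183, 180, 183, 183, 183, 181, 180, 182, 185, 153, 141, 147, 171, 168, 161, 160, 162, 162, 160, 164, 161, 114, 99, 104, 102, 102, 104]
col [278 179] [160, 162, 159, 190, 190, 190, 185, 162, 161, 163, 163, 162, 161, 162, 163, 161, 161, 164, 163, 164, 163, 161, 174, 188, 193, 193, 190, 195, 193, 195, 195, 192, 192, 190, 189, 188, 191, 191, 189, 194, 191, 189, 189, 181, 174, 165, 154, 140, 127, 170, 175, 174, 172, 172, 174, 171, 172, 185, 186, 177, 106, 106, 105, 108, 110, 107, 106, 105, 105, 102]
[(0.76, [255.0, 151.0, 56.0, 59.0]), (0.65, [179.0, 325.0, 54.0, 49.0])]
```

```bash
python3 -m jog '{"claw":[0.85,0.85,0.85,0.85,0.85,0.85,0.85,0.4,0.4,0.4,0.4],"xyz":[[0,0.055,0.3],[0,0,0.5],[0,0,0.5],[0,0,0.5],[0,0,0.2],[0,0,0.1],[0,0,0],[0,0,0],[0,0,0],[0,0,0],[0,0,0]],"twist":[[0,0,0],[0,0,0],[0,0,0],[0,0,0],[0,0,0],[0,0,0],[0,0,0],[0,0,0],[0,0,0],[0,0,0],[0,0,0]]}'
```

```text
clock: 39.75
eef_pos: [612.2, -101.0, 52.4]
tool_rot: [3.137, 0.001, 1.574]
force: [0.1, -0.5, 6.9]
width: 56.8
gripper_force: 65.0
```

```bash
python3 -m jog '{"claw":[0.4,0.4,0.4,0.4,0.4,0.4,0.4,0.4,0.4,0.4,0.4],"xyz":[[0,0,-0.2],[0,0,-0.4],[0,0,-0.6],[0,0,-0.6],[-0.3,-0.15,-0.2],[-0.5,-0.25,0],[-0.5,-0.3,0],[-0.5,-0.3,0],[-0.1,0,0.2],[0,0,0],[0,0,0]],"twist":[[0,0,0],[0,0,0],[0,0,0],[0,0,0],[0,0,0],[0,0,0],[0,0,0],[0,0,0],[0,0,-0.027],[0,0,0],[0,0,0]]}'
```

```text
clock: 41.12
eef_pos: [511.8, -289.7, 231.4]
tool_rot: [3.14, -0.001, 1.659]
force: [0.9, 0.1, -1.9]
width: 57.1
gripper_force: 64.5
```

```bash
python3 -m jog '{"claw":[0.4,0.4,0.4,0.4,0.4,0.4,0.4],"xyz":[[-0.05,-0.005,0.2],[0,0,0.4],[0,0,0.3],[0,0,0.2],[0,0,0.13],[0,0,0],[0,0,0]],"twist":[[0,0,0],[0,0,0],[0,0,0],[0,0,0],[0,0,0],[0,0,0],[0,0,0]]}'
```

```text
clock: 42.0
eef_pos: [511.8, -296.2, 108.4]
tool_rot: [3.14, 0.001, 1.659]
force: [-0.2, -0.4, -0.5]
width: 56.9
gripper_force: 64.6
```

```bash
python3 -m jog '{"claw":[0.4,0.4,0.4,0.4],"xyz":[[0.015,0,0.08],[0,0,0.06],[0,0,0],[0,0,0]],"twist":[[0,0,0],[0,0,0],[0,0,0],[0,0,0]]}'
```

```text
clock: 42.5
eef_pos: [510.8, -294.7, 93.4]
tool_rot: [3.141, 0.0, 1.659]
force: [0.5, -0.0, -1.3]
width: 57.2
gripper_force: 64.6
```

```bash
python3 -m jog '{"claw":[0.4,0.4,0.4],"xyz":[[0,0.005,0.03],[0,0,0.02],[0,0,0]],"twist":[[0,0,0],[0,0,0],[0,0,0]]}'
```

```text
clock: 42.88
eef_pos: [510.9, -293.0, 92.4]
tool_rot: [-3.142, -0.002, 1.659]
force: [-7.8, 7.9, 32.7]
width: 56.9
gripper_force: 68.8
```

```bash
python3 -m jog '{"claw":[0.4,0.4,0.62,0.68,0.74,0.8,0.85,0.85,0.85,0.85,0.85,0.85],"xyz":[[0.01,0,-0.03],[0,0,0],[0,0,0],[0,0,0],[0,0,0],[0,0,0],[0,0,0],[0,0,-0.15],[0,0,-0.4],[0,0,-0.6],[0,0,-0.5],[0,0,0]],"twist":[[0,0,0],[0,0,0],[0,0,0],[0,0,0],[0,0,0],[0,0,0],[0,0,0],[0,0,0],[0,0,0],[0,0,0],[0,0,0],[0,0,0]]}'
python3 - <<'E'
from h import *
a=optics.get_image('scene'); b1=optics.boxes_of('scene','row1'); b=optics.get_image('side'); b2=optics.boxes_of('side','row1')
for x in (b1,b2): print([(round(d['score'],2),np.round(d['rect']).tolist()) for d in x])
P=[[514.6,-327.6,42],[520.3,-393.4,42],[508.9,-261.8,42],[511.8,-294.7,92]]
print(proj(a,P).round().tolist(),proj(b,P).round().tolist())
E
```

```text
clock: 44.38
eef_pos: [513.7, -295.2, 262.1]
tool_rot: [3.133, 0.006, 1.659]
force: [0.1, -0.2, -0.4]
width: 72.6
gripper_force: 0.0
[(0.69, [223.0, 270.0, 16.0, 24.0]), (0.6, [173.0, 300.0, 40.0, 37.0])]
[(0.86, [335.0, 171.0, 26.0, 23.0]), (0.79, [364.0, 156.0, 19.0, 20.0]), (0.5, [243.0, 296.0, 76.0, 73.0])]
[[207.0, 298.0], [192.0, 318.0], [221.0, 280.0], [212.0, 273.0]] [[358.0, 175.0], [370.0, 166.0], [346.0, 184.0], [354.0, 167.0]]
```

```bash
python3 -m jog '{"claw":[0.85,0.85,0.85,0.85,0.85],"xyz":[[0.3,0,-0.5],[0.4,0.1,-0.5],[0.4,0.1,0],[0,0,0],[0,0,0]],"twist":[[0,0,0],[0,0,0.027],[0,0,0],[0,0,0],[0,0,0]]}'
python3 - <<'E'
from h import *
import pickle
for c in ('scene','side'):
    im=optics.get_image(c); print(c,[(round(d['score'],2),np.round(d['rect']).tolist()) for d in optics.boxes_of(c,'tin1')])
w=shot('wrist','w13'); pickle.dump(w,open('w13.pkl','wb'))
tinseg(w,z=92,roi=(120,420,150,400))
P=[[514.6,-327.6,42],[520.3,-393.4,42],[508.9,-261.8,42],[511.8,-294.7,92]]; print(proj(w,P).round().tolist())
print([(round(d['score'],2),np.round(d['rect']).tolist()) for d in optics.boxes_of('wrist','tin1')])
R=lambda y:None
t=np.radians(4.9); ax=np.array([np.cos(t),np.sin(t),0]); ay=np.array([-np.sin(t),np.cos(t),0])
for p in P:
    print(proj(w,[np.array(p)+sx*29*ax+sy*29.5*ay+[0,0,5] for sx,sy in((-1,1),(1,1),(1,-1),(-1,-1))]).round().tolist())
# silhouettes: brightness mask columns
hsv=cv2.cvtColor(w['color'],cv2.COLOR_RGB2HSV); m=(hsv[...,2]>110)&(hsv[...,1]<70)
for v in range(180,380,10): 
    u=np.where(m[v,150:420])[0]+150
    print(v,u.min() if len(u) else None,u.max() if len(u) else None,len(u))
E
```

```text
clock: 45.2
eef_pos: [523.8, -184.8, 353.3]
tool_rot: [-3.139, -0.0, 1.574]
force: [-0.9, 0.0, -0.5]
width: 72.4
gripper_force: 0.0
scene [(0.78, [190.0, 282.0, 34.0, 34.0]), (0.77, [196.0, 258.0, 37.0, 28.0]), (0.54, [174.0, 302.0, 38.0, 34.0]), (0.42, [365.0, 196.0, 25.0, 40.0])]
side [(0.94, [343.0, 156.0, 28.0, 26.0])]
tcp [ 524.1 -185.5  354.1] 1.572
px [266. 381.] size [np.float64(236.1), np.float64(37.8)] ang [np.float64(0.2), np.float64(-86.2)] C [ 511.7 -509.4   92. ] tool d -324.0 -12.8
px [265. 255.] size [np.float64(61.4), np.float64(178.1)] ang [np.float64(7.2), np.float64(-82.9)] C [ 510.7 -307.1   92. ] tool d -121.6 -13.5
px [346. 127.] size [np.float64(123.9), np.float64(16.0)] ang [np.float64(0.1), np.float64(-83.5)] C [ 605.7 -137.    92. ] tool d 48.4 81.7
[[269.0, 256.0], [272.0, 295.0], [264.0, 214.0], [266.0, 251.0]]
[(0.6, [242.0, 227.0, 48.0, 50.0]), (0.59, [248.0, 274.0, 45.0, 7.0]), (0.35, [196.0, 0.0, 363.0, 179.0])]
[[247.0, 241.0], [287.0, 238.0], [290.0, 274.0], [251.0, 277.0]]
[[251.0, 281.0], [290.0, 279.0], [293.0, 312.0], [255.0, 315.0]]
[[241.0, 197.0], [283.0, 194.0], [286.0, 233.0], [246.0, 236.0]]
[[241.0, 233.0], [286.0, 229.0], [290.0, 271.0], [246.0, 274.0]]
180 227 400 13
190 228 400 13
200 230 408 63
210 231 419 63
220 183 299 48
230 234 300 49
240 235 300 51
250 236 301 53
260 237 302 54
270 171 377 75
280 166 383 69
290 160 390 71
300 154 396 73
310 150 402 76
320 154 395 17
330 None None 0
340 None None 0
350 None None 0
360 None None 0
370 186 339 149
```

```bash
python3 -m jog '{"claw":[0.3,0.3,0.3,0.3,0.3,0.3,0.3],"xyz":[[0.2,0.45,0],[0.2,0.45,0],[0.2,0.45,0],[0.15,0.42,0],[0,0,0.3],[0,0,0],[0,0,0]],"twist":[[0,0,0],[0,0,0],[0,0,0],[0,0,0],[0,0,0],[0,0,0],[0,0,0]]}'
```

```text
clock: 46.38
eef_pos: [701.3, -109.8, 325.6]
tool_rot: [3.141, 0.0, 1.573]
force: [0.2, -0.2, 0.1]
width: 25.8
gripper_force: 0.0
```

```bash
python3 -m jog '{"claw":[0.3,0.3,0.3,0.3,0,0,0,0],"xyz":[[0,0,0.3],[0,0,0.25],[0,0,0.14],[0,0,0],[0,0,0],[0,0,0],[0,0,0],[0,0,0]],"twist":[[0,0,0],[0,0,0],[0,0,0],[0,0,0],[0,0,0],[0,0,0],[0,0,0],[0,0,0]]}'
```

```text
clock: 47.38
eef_pos: [702.1, -109.2, 257.3]
tool_rot: [3.139, 0.001, 1.574]
force: [-0.8, -0.2, 5.9]
width: 8.1
gripper_force: 58.8
```

```bash
python3 -m jog '{"claw":[0,0,0,0,0,0,0,0],"xyz":[[-0.002,-0.177,-0.014],[0.002,-0.266,0.012],[0.008,-0.262,0.051],[0.014,-0.251,0.089],[0.02,-0.235,0.125],[0.025,-0.213,0.159],[0.03,-0.186,0.188],[0,0,0]],"twist":[[0,0,0],[0,0,0],[0,0,0],[0,0,0],[0,0,0],[0,0,0],[0,0,0],[0,0,0]]}'
```

```text
clock: 48.38
eef_pos: [540.9, -100.8, 193.7]
tool_rot: [-3.139, 0.001, 1.573]
force: [-0.9, -4.4, -6.3]
width: 7.5
gripper_force: 60.9
```

```bash
python3 -m jog '{"claw":[0,0,0,0,0,0,0],"xyz":[[0.034,-0.156,0.214],[0.037,-0.122,0.234],[0.039,-0.086,0.25],[0.041,-0.046,0.259],[0.028,-0.009,0.176],[0,0,0],[0,0,0]],"twist":[[0,0,0],[0,0,0],[0,0,0],[0,0,0],[0,0,0],[0,0,0],[0,0,0]]}'
```

```text
clock: 49.25
eef_pos: [500.9, -83.3, 81.2]
tool_rot: [-3.141, 0.001, 1.573]
force: [-0.6, -6.1, -3.9]
width: 7.5
gripper_force: 65.6
```

```bash
python3 -m jog '{"claw":[0,0,0],"xyz":[[0,0,0.03],[0,0,0.02],[0,0,0]],"twist":[[0,0,0],[0,0,0],[0,0,0]]}'
```

```text
clock: 49.62
eef_pos: [500.9, -83.2, 79.5]
tool_rot: [3.14, 0.001, 1.573]
force: [-7.4, -4.2, 29.6]
width: 7.7
gripper_force: 69.2
```

Hard stop reached (30 N). Release, rise, and check both doors numerically.

```bash
python3 -m jog '{"claw":[0,0.3,0.3,0.3,0.3,0.3,0.3,0.3],"xyz":[[0,0,-0.04],[0,0,0],[0,0,0],[0,0,-0.4],[0,0,-0.6],[0.1,0.02,-0.17],[0,0,0],[0,0,0]],"twist":[[0,0,0],[0,0,0],[0,0,0],[0,0,0],[0,0,0],[0,0,0],[0,0,0],[0,0,0]]}'
python3 - <<'E'
from h import *
import pickle
w9=pickle.load(open('w9.pkl','rb')); w=shot('wrist','w14')
print(readout.read_state()['eef_pos'])
d=cv2.absdiff(cv2.cvtColor(w9['color'],cv2.COLOR_RGB2GRAY),cv2.cvtColor(w['color'],cv2.COLOR_RGB2GRAY))
# register via homography-free: find bars by dark pixels along columns
g=cv2.cvtColor(w['color'],cv2.COLOR_RGB2GRAY); g9=cv2.cvtColor(w9['color'],cv2.COLOR_RGB2GRAY)
# templates from w9: inner bar outer corner, outer bar lower corner, door seam ends; compare vs predicted shift
def q(im,u,v,z): return atz(im,u,v,z)
for n,(u,v),z in (('inner top corner',(275,192),105),('inner low corner',(277,271),94),('outer low corner',(275,137),112),('seam L',(325,163),105),('seam R',(520,158),105),('inner door low L',(325,285),92)):
    t=g9[max(v-14,0):v+14,u-14:u+14]; r=cv2.matchTemplate(g,t,cv2.TM_CCOEFF_NORMED); p=proj(w,q(w9,u,v,z))[0]
    x0,y0=int(p[0])-14,int(p[1])-14; k=np.full_like(r,-1); k[max(y0-20,0):y0+20,x0-20:x0+20]=r[max(y0-20,0):y0+20,x0-20:x0+20]
    _,s,_,l=cv2.minMaxLoc(k); print(n,'pred',p.round(1),'found',(l[0]+14,l[1]+14),round(s,2))
E
```

```text
clock: 50.62
eef_pos: [501.6, -71.7, 196.3]
tool_rot: [-3.139, -0.0, 1.574]
force: [0.4, -1.4, -1.0]
width: 26.1
gripper_force: 0.0
[501.35490726 -71.89797218 196.0176785 ]
inner top corner pred [282.  193.5] found (282, 195) 0.92
inner low corner pred [282.6 273.4] found (283, 275) 0.95
outer low corner pred [282.9 137.7] found (283, 138) 1.0
seam L pred [333.1 164.5] found (333, 165) 0.97
seam R pred [531.3 161. ] found (531, 161) 0.95
inner door low L pred [331. 288.] found (325, 285) 0.98
```

```bash
python3 -m jog '{"claw":[0,0,0,0,0,0,0],"xyz":[[-0.14,-0.005,0],[0,0,0.4],[0,0,0.35],[0,0,0.1],[0,0,0.05],[0,0,0],[0,0,0]],"twist":[[0,0,0],[0,0,0],[0,0,0],[0,0,0],[0,0,0],[0,0,0],[0,0,0]]}'
```

```text
clock: 51.55
eef_pos: [502.6, -86.0, 108.3]
tool_rot: [3.14, 0.0, 1.574]
force: [-0.5, -0.9, 0.7]
width: -0.3
gripper_force: 0.0
```

```bash
python3 -m jog '{"claw":[0,0,0,0,0],"xyz":[[0,0,0.03],[0,0,0.02],[0,0,0.02],[0,0,0],[0,0,0]],"twist":[[0,0,0],[0,0,0],[0,0,0],[0,0,0],[0,0,0]]}'
```

```text
clock: 52.18
eef_pos: [502.8, -85.8, 103.3]
tool_rot: [3.139, 0.0, 1.574]
force: [-5.4, 0.1, 28.4]
width: 0.2
gripper_force: 13.6
```

```bash
python3 -m jog '{"claw":[0,0,0,0,0,0,0,0,0],"xyz":[[0,0,-0.3],[0,0,-0.3],[0.52,-0.01,0],[0.52,0,0],[0,0,0],[0,0,0.2],[0,0,0.13],[0,0,0],[0,0,0]],"twist":[[0,0,0],[0,0,0],[0,0,0],[0,0,0],[0,0,0],[0,0,0],[0,0,0],[0,0,0],[0,0,0]]}'
```

```text
clock: 53.3
eef_pos: [500.8, 17.6, 127.6]
tool_rot: [3.141, 0.0, 1.573]
force: [0.6, 0.1, -1.4]
width: -0.2
gripper_force: 0.0
```

```bash
python3 -m jog '{"claw":[0,0,0,0,0],"xyz":[[0,0,0.04],[0,0,0.03],[0,0,0.02],[0,0,0],[0,0,0]],"twist":[[0,0,0],[0,0,0],[0,0,0],[0,0,0],[0,0,0]]}'
```

```text
clock: 53.92
eef_pos: [501.1, 18.3, 120.1]
tool_rot: [3.14, -0.0, 1.574]
force: [-2.4, -0.1, 18.1]
width: 0.0
gripper_force: 8.6
```

```bash
python3 -m jog '{"claw":[0,0,0,0],"xyz":[[0,0,0.02],[0,0,0.01],[0,0,0],[0,0,0]],"twist":[[0,0,0],[0,0,0],[0,0,0],[0,0,0]]}'
```

```text
clock: 54.42
eef_pos: [501.3, 18.3, 119.4]
tool_rot: [3.139, -0.001, 1.574]
force: [-9.0, -0.1, 41.2]
width: -0.1
gripper_force: 20.4
```

```bash
python3 -m jog '{"claw":[0,0,0,0,0,0],"xyz":[[0,0,-0.3],[0,0,-0.5],[0,0,-0.6],[0,0,-0.4],[0,0,0],[0,0,0]],"twist":[[0,0,0],[0,0,0],[0,0,0],[0,0,0],[0,0,0],[0,0,0]]}'
python3 - <<'E'
from h import *
for c in ('scene','side'):
    optics.get_image(c)
    for l in ('tin1','outer_door','inner_door'): print(c,l,[(round(d['score'],2),np.round(d['rect']).tolist()) for d in optics.boxes_of(c,l)][:5])
print(order.finish_job())
E
```

```text
clock: 55.18
eef_pos: [499.8, 18.1, 294.6]
tool_rot: [-3.14, 0.0, 1.574]
force: [0.5, -0.2, -1.3]
width: 0.2
gripper_force: 0.0
scene tin1 [(0.95, [190.0, 282.0, 33.0, 30.0]), (0.8, [196.0, 256.0, 35.0, 31.0])]
scene outer_door [(0.75, [264.0, 188.0, 77.0, 39.0])]
scene inner_door [(0.69, [247.0, 213.0, 74.0, 44.0])]
side tin1 [(0.55, [343.0, 156.0, 23.0, 23.0])]
side outer_door [(0.58, [228.0, 174.0, 64.0, 41.0])]
side inner_door [(0.73, [260.0, 167.0, 61.0, 34.0])]
the job is handed in; nothing more can be done
None
```

I passed both tins through the hatch and handed the job in after about 55 s: one fills the empty middle seat of the rack and the other is saddled in the gap beside it, and both doors are shut against their stops; the outer door was already about 0.1 rad ajar at the start.

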